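# Nest the inverted ceiling cups

## Robot

A 7-joint arm with a two-finger parallel gripper is mounted at the origin on the work surface. World frame = base frame: x ahead of the robot, y to its left, z up, the work surface at z = 0. Lengths are in m, angles in rad, forces in N, time in s.
With the tool pointing down it reaches from about 0.425 to 0.875 m from the base axis. Payload 4.7 kg.
Tool frame: the origin (TCP) lies on the centre line of the jaws, within the pads' length; the fingertips stand 25 mm ahead of it and the grasp point (between the pads) lies 6 mm ahead of it; z points along the fingers, x is the direction in which the jaws open and shut, and the axes are right-handed (so a half turn about z gives the same grasp; the last joint's range is limited). The gripper opens to 87 mm and grips with 3 to 60 N. Pads are 19 mm wide; open, the fingers measure 117 mm over their backs; the gripper's body (75 mm by 190 mm) begins 51 mm behind the grasp point.
Start: joints at [1.331, 0.321, -0.07, 1.45, 0.023, 1.371, -0.057], TCP at [0.163, -0.629, 0.248] pointing down, gripper open.
Joint ranges: [-2.86, 2.86], [-0.3, 2.09], [-1.38, 1.24], [0.06, 2.45], [-1.56, 4.7], [0.09, 2.05], [-2.69, 2.69]. Speed limits (rad/s): [2.57, 2.57, 3.14, 3.14, 3.14, 3.14, 3.14].

## Interface

Orientations are given as a unit quaternion [x, y, z, w].
In Python, from plant import manip gives the robot as it stands.
- The arm moves only by the shell command python3 -m pendant 'ROWS' [FORCE]. ROWS is JSON, a list that holds one entry, the list of rows, each a list of 5 numbers: the shift along the tool's x, y, z in units of 30 mm (1.0 is 30 mm), then the turn about the tool's z in rad, then the closure, from 0 (fully open) to 1 (shut). In form: [[[x, y, z, twist, hand], ...]]. A call has 1 to 12 rows; each row shifts and turns the commanded pose from where the row before left it, along the tool's axes as they then stand; what a row does not reach is not made up. A row lasts 1/10 s, in which the tool goes at most 50 mm and 8.59 degrees, less where a joint would pass 70% of its speed; a pose out of reach is approached as far as the arm can. A call is refused whole if a number of a shift passes 1 or a number of a turn 0.15, either way. A call with a gripper value outside its range is refused whole. The fingers move at their own pace and stop on an object; FORCE is the grip in N (left out, the last holds). Time passes only in rows, so rows that do not move let the fingers close. It gives the time, the measured TCP pose, the force and the opening at its end, in the units of the state.
- manip.read_state(): the state, without advancing time (a new reading comes with each control period).
- manip.grab_frame(name): name is "scene" or "top" or "wrist"; returns a dict with "img" (480x640x3 uint8, red, green, blue), "K" (3x3 intrinsics, pixels), "rvec" (rotation vector, rad) and "tvec" (3), from world to camera coordinates, as OpenCV has them. Camera axes: x right, y down, z forward; pixel columns grow to the right and rows downward; lengths in m; the calibration is good to about 2 mm. A picture is of the moment at which its call begins. There is no depth.
- manip.job_done(): hands the job in, once; it reports no verdict.
The state is a dict: "time": time; "joints": joint angles; "joint_velocities": joint speeds; "tau": joint torques, N m; "ee_pos": TCP position; "tool_rot": TCP orientation; "contact_force": force on the tool from outside, world axes, zero at the start; "torque": the same for the moment, N m; "width": opening from 0.0 (shut) to 1.0 (fully open).
Only numpy, scipy, OpenCV 4.12 (cv2) and the standard library are available. Lean on these libraries where they do the work, as an engineer would, in place of code of your own. Each camera call takes 0.05 s, during which the arm holds its last target.

## Task

Nest three of the lamp ceiling cups that lie mouth up on the bench, so they can be put away before the painting: the yellow one into the white one, then the black one into the yellow one, each still mouth up, seated level with its dome cupped in the one below. Keep the stack standing on the bench and leave the red cup where it is.

Things in the scene. Friction and masses are not known exactly. Their poses are not given: they have to be found in the camera images.
- white_mid (a point): White cup, 0.3 kg, loose, bottom of the stack. All cups are alike, lying dome down: 136 mm across, 52 tall; dome 22 tall (flat crown 70 across, widening to 106), above it a straight collar 30 tall, 120 inside. A brass spigot to grip, 18 thick, stands mid-floor, 5 to 27 mm above the underside, about 30 free around. Point: on the axis, half-way up (26 mm above the underside); z points out of the mouth.
- yellow_mid (a point): Yellow cup, about 0.2 kg, loose, goes second. Shape, pose and point as for the white cup. Seated, its dome is inside the mouth of the cup below (7 mm of play all round) and the underside of its collar rests on that cup's rim, so that it sits 30 mm higher than that cup. Its dome then clears the spigot below.
- black_mid (a point): Black cup, about 0.2 kg, loose, goes on top. Shape, pose and point as for the white cup; it seats in the yellow cup just as that does in the white one, 30 mm higher.
- red_mid (a point): Red cup, loose, not wanted: leave it where it is. Shape, pose and point as for the white cup.

How it is judged:
By the outcome, as a careful person would: the job done as asked, in the order asked, and still so for the second after the job is handed in, with the robot touching nothing.
It also fails if it takes over 61 s, if anything falls off the work surface, if the arm or the gripper's body presses on something with over 40 N, if the wrist force passes 120 N, or if a joint passes its speed limit or range.

## Working session

There is one attempt and no reset: what is moved stays moved. The work goes in short steps, Python scripts to look and compute and a shell command to move; the robot and the scene stay as the last step left them, time stands still between calls to the robot, and variables do not carry over. Pictures are saved under pics/ and viewed, and the job is handed in when it is done.

```bash
mkdir -p pics; ls
python3 - <<'E'
from plant import manip
import cv2
s=manip.read_state();print({k:s[k] for k in('time','ee_pos','tool_rot','width','contact_force')})
for n in('scene','top','wrist'):
    f=manip.grab_frame(n);cv2.imwrite(f'pics/{n}0.png',f['img'][:,:,::-1]);print(n,f['K'].tolist() if hasattr(f['K'],'tolist') else f['K'],f['rvec'],f['tvec'])
E
```

```text
pics
{'time': 0.0, 'ee_pos': array([ 0.1630413 , -0.62869827,  0.24644784]), 'tool_rot': array([ 7.90920467e-01, -6.11918213e-01, -7.84983274e-04, -5.46346151e-04]), 'width': 1.0014376152251696, 'contact_force': array([-0.08821656, -0.90515333,  0.14843772])}
scene [[468.51284771751637, 0.0, 325.56039048192486], [0.0, 468.51284771751637, 233.63418786816214], [0.0, 0.0, 1.0]] [ 2.05516807  1.30197246 -0.52227798] [-0.19496623 -0.3085535   1.09946509]
top [[434.94010744338397, 0.0, 317.2719610264975], [0.0, 434.94010744338397, 240.08182018315102], [0.0, 0.0, 1.0]] [ 2.17814565 -2.13959552  0.09999064] [-0.0345244   0.53001186  0.82433862]
wrist [[335.8904498191707, 0.0, 320.43711037512736], [0.0, 335.8904498191707, 235.3521904217218], [0.0, 0.0, 1.0]] [-2.30890731  1.78521339  0.24434134] [-0.65001348 -0.03257092  0.3910291 ]
```

View pics/top0.png

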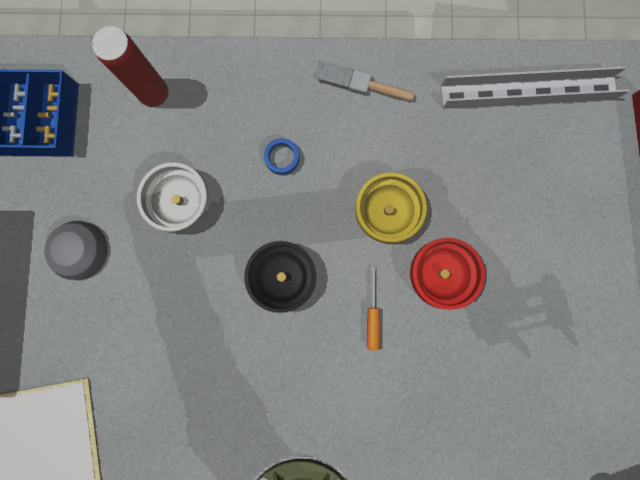

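View pics/scene0.png

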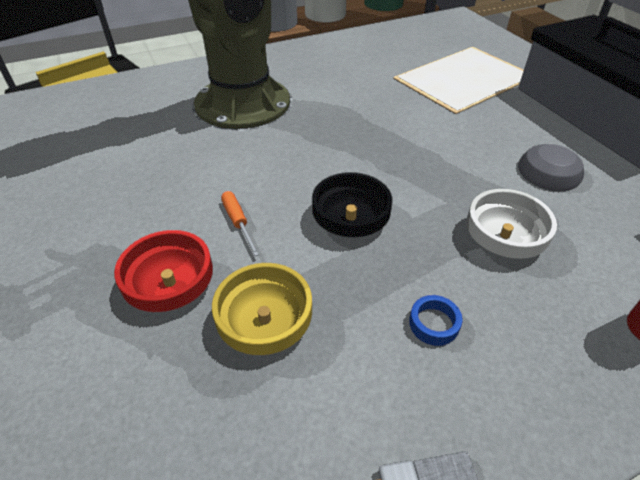

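View pics/wrist0.png

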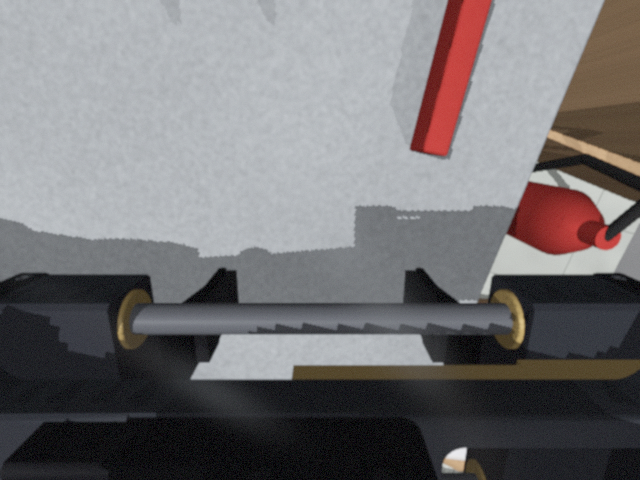

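The top view shows white at about (173,197), yellow (391,208), black (281,276) and red (448,273), each with a brass spigot in the middle. The scene view shows the same four cups upright. Next I'll measure them.

```bash
cat > h.py <<'E'
from plant import manip
import cv2, numpy as np
from scipy.optimize import least_squares
def cam(f):
    R=cv2.Rodrigues(np.array(f['rvec'],float))[0];t=np.array(f['tvec'],float);return R,-R.T@t
def cast(f,px,z):
    R,C=cam(f);p=cv2.undistortPoints(np.array(px,float).reshape(-1,1,2),f['K'],None).reshape(-1,2)
    d=np.c_[p,np.ones(len(p))]@R;return C+d*((z-C[2])/d[:,2])[:,None]
def proj(f,P):
    return cv2.projectPoints(np.array(P,float).reshape(-1,1,3),f['rvec'],f['tvec'],f['K'],None)[0].reshape(-1,2)
def mask(img,c):
    h=cv2.cvtColor(img,cv2.COLOR_RGB2HSV);H,S,V=[h[...,i].astype(int) for i in range(3)]
    m={'yellow':(H>20)&(H<33)&(S>130),'red':((H<6)|(H>174))&(S>150)&(V>60),'black':(V<60),'white':(S<40)&(V>185),
       'brass':(H>10)&(H<24)&(S>90)&(V>90)}[c]
    return m.astype(np.uint8)*255
def rim(f,c,guess,z=.052,far=True,R=.068):
    m=mask(f['img'],c);roi=np.zeros_like(m);cv2.circle(roi,tuple(int(v) for v in guess),58,255,-1);m&=roi
    cs=cv2.findContours(m,cv2.RETR_EXTERNAL,cv2.CHAIN_APPROX_NONE)[0]
    k=cv2.convexHull(max(cs,key=cv2.contourArea)).reshape(-1,2)
    P=cast(f,k+0.0,z)[:,:2];C=cam(f)[1][:2]
    c0=P.mean(0)
    for _ in range(5):
        u=(c0-C)/np.linalg.norm(c0-C);q=P[(P-c0)@u>-0.01] if far else P
        r=least_squares(lambda c:np.linalg.norm(q-c,axis=1)-R,c0,loss='soft_l1',f_scale=.001);c0=r.x
    return c0,np.abs(np.linalg.norm(q-c0,axis=1)-R).mean()
def brass(f,guess,rad=14,z=.020):
    m=mask(f['img'],'brass');roi=np.zeros_like(m);cv2.circle(roi,tuple(int(v) for v in guess),rad,255,-1);m&=roi
    M=cv2.moments(m,True);p=np.array([M['m10'],M['m01']])/max(M['m00'],1);return p,M['m00'],cast(f,[p],z)[0,:2]
def toolR():
    from scipy.spatial.transform import Rotation as Ro
    s=manip.read_state();return s,Ro.from_quat(s['tool_rot']).as_matrix()
E
python3 - <<'E'
from h import *
np.set_printoptions(precision=4,suppress=True)
G={'top':{'white':(173,197),'yellow':(391,208),'black':(281,276),'red':(448,273)},'scene':{'white':(512,225),'yellow':(262,308),'black':(352,206),'red':(165,270)}}
B={'top':{'white':(177,199),'yellow':(390,210),'black':(281,277),'red':(445,273)},'scene':{'white':(507,230),'yellow':(264,314),'black':(351,212),'red':(168,277)}}
for n in G:
    f=manip.grab_frame(n);print(n,cam(f)[1])
    for c in G[n]:
        try: print(c,'rim',*rim(f,c,G[n][c]),'brass',*brass(f,B[n][c],9))
        except Exception as e: print(c,e)
s,R=toolR();print(R)
E
```

```text
top [ 0.4391 -0.0387  0.876 ]
white rim [0.607  0.2573] 0.0010007515785343498 brass [176.8182 198.2727] 33.0 [0.6111 0.2589]
yellow rim [ 0.5941 -0.1649] 0.0002772026311961058 brass [388.5256 209.3974] 78.0 [ 0.5953 -0.1656]
black rim [0.4579 0.0424] 0.0008640849357521838 brass [281.0417 276.3194] 72.0 [0.4586 0.0449]
red rim [ 0.4695 -0.2724] 0.0006507046420357124 brass [443.9167 273.2976] 84.0 [ 0.4704 -0.2738]
scene [ 0.9753 -0.2527  0.5718]
white rim [0.6091 0.2614] 0.00046451196309370046 brass [507.6719 227.5   ] 64.0 [0.6061 0.2652]
yellow rim [ 0.597  -0.1646] 0.0003845456009242204 brass [263.9097 311.7431] 144.0 [ 0.5924 -0.1628]
black rim [0.4613 0.0442] 0.0006508689094618054 brass [351.1222 209.0111] 90.0 [0.4546 0.0486]
red rim [ 0.472  -0.2719] 0.0004923896837483408 brass [167.5537 275.0909] 121.0 [ 0.4678 -0.2714]
[[ 0.2511 -0.968  -0.0003]
 [-0.968  -0.2511  0.0008]
 [-0.0008  0.0001 -1.    ]]
```

```bash
python3 -m pendant '[[[-0.57,-0.89,0,0,0.6],[-0.57,-0.89,0,0,0.6],[-0.57,-0.89,0,0,0.6],[-0.57,-0.89,0,0,0.6],[-0.57,-0.89,0,0,0.6],[-0.57,-0.89,0,0,0.6],[-0.57,-0.89,0,0,0.6],[-0.57,-0.89,0,0,0.6],[-0.57,-0.89,0,0,0.6],[-0.57,-0.89,0,0,0.6]]]' 30
python3 - <<'E'
from h import *
s,R=toolR();f=manip.grab_frame('wrist');print(R.T@(cam(f)[1]-s['ee_pos']),s['joints'],s['width'])
E
```

```text
time: 1.25
ee_pos: [0.3794, -0.3956, 0.2476]
tool_rot: [0.791, -0.612, 0.0, 0.0]
contact_force: [0.6, 0.3, 0.5]
width: 0.405
[ 0.000711   -0.07336355 -0.13807144] [ 1.01397251  0.11744888 -0.27711829  1.69881578  0.03322395  1.32968408
 -0.58628005] 0.40530778980676285
```

```bash
python3 -m pendant '[[[-0.57,-0.89,0,0,0.6],[-0.57,-0.89,0,0,0.6],[-0.57,-0.89,0,0,0.6],[-0.57,-0.89,0,0,0.6],[-0.57,-0.89,0,0,0.6],[-0.57,-0.89,0,0,0.6],[-0.57,-0.89,0,0,0.6],[-0.57,-0.89,0,0,0.6],[-0.57,-0.89,0,0,0.6],[-0.57,-0.89,0,0,0.6]]]'
python3 - <<'E'
from h import *
s,R=toolR()
print('to yellow, units',R.T@(np.array([.5955,-.165,.09])-s['ee_pos'])/.03, s['joints'])
f=manip.grab_frame('wrist');cv2.imwrite('pics/w1.png',f['img'][:,:,::-1])
print(proj(f,[[.5955,-.165,.027],[.5955,-.165,.052]]))
f=manip.grab_frame('top');im=f['img'][:,:,::-1].copy();cv2.imwrite('pics/bottle.png',cv2.resize(im[0:260,60:260],None,fx=3,fy=2.3*1.0))
print(cast(f,[(153,98)],0),cast(f,[(110,43)],.25))
E
```

```text
time: 2.3
ee_pos: [0.5948, -0.1634, 0.2474]
tool_rot: [0.791, -0.612, 0.0, 0.0]
contact_force: [0.5, 0.1, -0.3]
width: 0.398
to yellow, units [ 0.05660698 -0.00872715  5.24831666] [ 0.62489684  0.28714407 -0.48914898  1.52496983  0.13666147  1.36361808
 -1.19272747]
[[321.18186914 212.10581465]
 [321.24933035 217.04194396]]
[[0.82943037 0.32792756 0.        ]] [[0.80508482 0.2948243  0.25      ]]
```

View pics/w1.png

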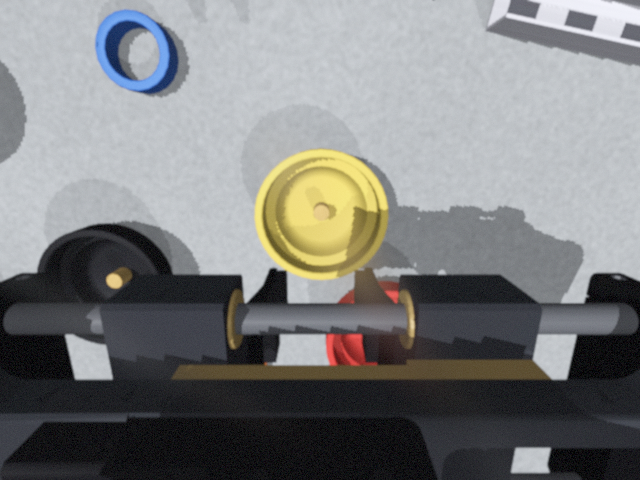

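View pics/bottle.png

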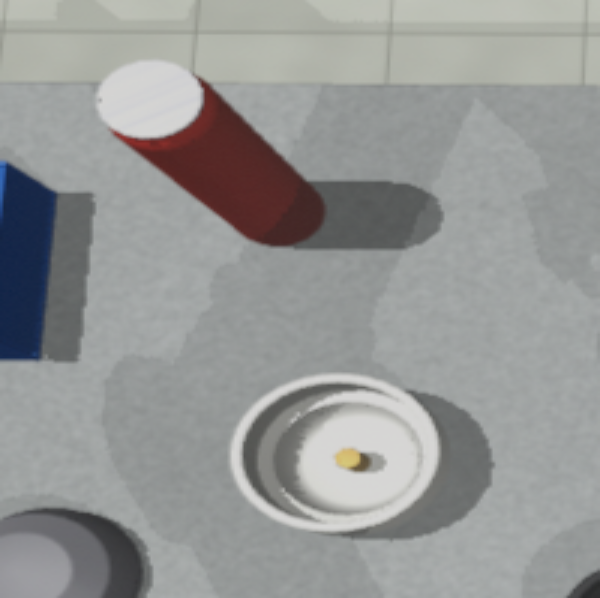

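The wrist picture has the yellow cup's spigot at (321,212), right where my estimate predicts (321,212). The bottle is about 0.22 m from white, so there's room. Now I'll go down onto the spigot.

```bash
python3 -m pendant '[[[0.06,0,1,0,0.6],[0,0,1,0,0.6],[0,0,1,0,0.6],[0,0,1,0,0.6],[0,0,1,0,0.6],[0,0,0.8,0,0.6],[0,0,0.5,0,0.6],[0,0,0.5,0,0.6],[0,0,0.3,0,0.6],[0,0,0,0,0.6]]]'
```

```text
time: 3.4
ee_pos: [0.594, -0.1659, 0.0336]
tool_rot: [0.791, -0.612, -0.001, 0.0]
contact_force: [-0.5, 0.2, 0.2]
width: 0.397
```

```bash
python3 -m pendant '[[[0,0,0,0,1],[0,0,0,0,1],[0,0,0,0,1],[0,0,0,0,1],[0,0,0,0,1],[0,0,-0.3,0,1],[0,0,-0.6,0,1],[0,0,-1,0,1],[0,0,-1,0,1],[0,0,-1,0,1],[0,0,-0.6,0,1],[0,0,0,0,1]]]' 35
python3 - <<'E'
from h import *
for n in('scene','wrist','top'):
    f=manip.grab_frame(n);cv2.imwrite(f'pics/{n}2.png',f['img'][:,:,::-1])
E
```

```text
time: 4.6
ee_pos: [0.5963, -0.1664, 0.1729]
tool_rot: [0.791, -0.612, 0.003, -0.001]
contact_force: [0.2, -0.1, -1.3]
width: 0.194
```

View pics/scene2.png

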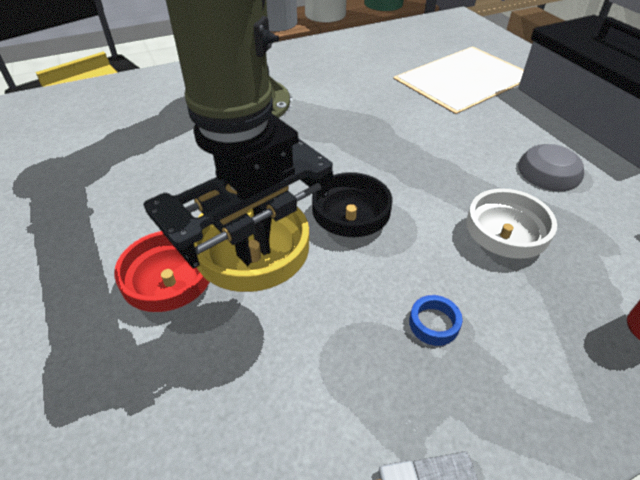

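View pics/top2.png

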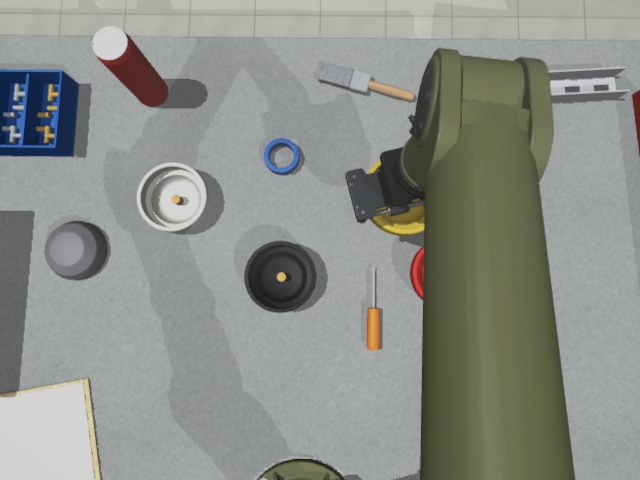

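View pics/wrist2.png

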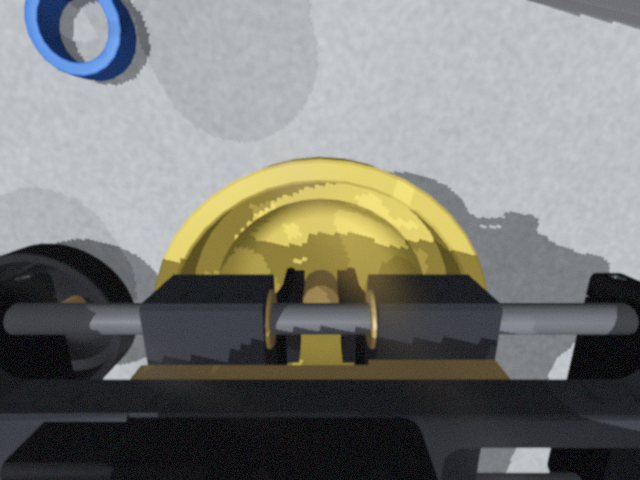

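```bash
cat >> h.py <<'E'
def arc(f,c,roi,z,side,R=.068):
    # roi x0,y0,x1,y1 ; outer-edge points: for each column/row extreme pixel on 'side'
    m=mask(f['img'],c);x0,y0,x1,y1=roi;k=[]
    if side in('top','bottom'):
        for x in range(x0,x1):
            r=np.nonzero(m[y0:y1,x])[0]
            if len(r)>2:k.append((x,y0+(r[0]-.5 if side=='top' else r[-1]+.5)))
    else:
        for y in range(y0,y1):
            r=np.nonzero(m[y,x0:x1])[0]
            if len(r)>2:k.append((x0+(r[0]-.5 if side=='left' else r[-1]+.5),y))
    P=cast(f,k,z)[:,:2]
    r=least_squares(lambda v:np.linalg.norm(P-v,axis=1)-R,P.mean(0)+1e-3,loss='soft_l1',f_scale=.001)
    r2=least_squares(lambda v:np.linalg.norm(P-v[:2],axis=1)-v[2],np.r_[r.x,R],loss='soft_l1',f_scale=.001)
    return r.x,np.abs(r.fun).mean(),r2.x
E
python3 - <<'E'
from h import *
np.set_printoptions(precision=4,suppress=True)
s,R=toolR();print(s['ee_pos'],s['joints'])
f=manip.grab_frame('wrist')
m=mask(f['img'],'yellow');cv2.imwrite('pics/m2.png',m)
z=s['ee_pos'][2]-.0336+.052
for g in (s['ee_pos'][:2],):
  pass
# initial guess near the TCP
import scipy
k=[]
for x in range(190,455):
    r=np.nonzero(m[130:275,x])[0]
    if len(r)>2:k.append((x,130+r[0]-.5))
P=cast(f,k,z)[:,:2]
r=least_squares(lambda v:np.linalg.norm(P-v,axis=1)-.068,s['ee_pos'][:2],loss='soft_l1',f_scale=.001)
r2=least_squares(lambda v:np.linalg.norm(P-v[:2],axis=1)-v[2],np.r_[r.x,.068],loss='soft_l1',f_scale=.001)
print('cup',r.x,np.abs(r.fun).mean(),r2.x, 'tool offs',R.T[:2,:2]@(r.x-s['ee_pos'][:2]))
T=np.array([.609,.259]);print('units to white by TCP',R.T@(np.r_[T-s['ee_pos'][:2],0])/.03)
E
```

```text
[ 0.5936 -0.1658  0.168 ] [ 0.6228  0.3396 -0.4814  1.6244  0.165   1.2206 -1.2094]
cup [ 0.5918 -0.1744] 0.002301558139249256 [ 0.6009 -0.1706  0.0596] tool offs [0.0078 0.0039]
units to white by TCP [-13.5796  -4.0508   0.0039]
```

View pics/m2.png

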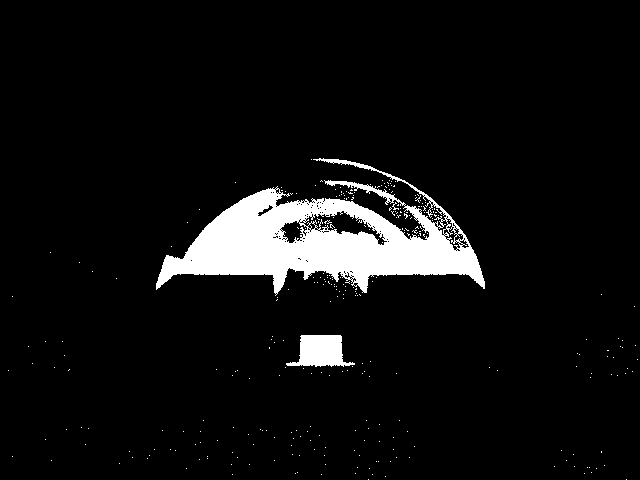

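```bash
python3 -m pendant '[[[-0.4,-0.12,0,0,1],[-0.7,-0.21,0,0,1],[-0.9,-0.27,0,0,1],[-0.9,-0.27,0,0,1],[-0.9,-0.27,0,0,1],[-0.9,-0.27,0,0,1],[-0.9,-0.27,0,0,1],[-0.9,-0.27,0,0,1],[-0.9,-0.27,0,0,1],[-0.9,-0.27,0,0,1]]]'; python3 -m pendant '[[[-0.9,-0.27,0,0,1],[-0.9,-0.27,0,0,1],[-0.9,-0.27,0,0,1],[-0.9,-0.27,0,0,1],[-0.7,-0.21,0,0,1],[-0.5,-0.15,0,0,1],[-0.38,-0.1,0,0,1],[0,0,0,0,1],[0,0,0,0,1],[0,0,0,0,1]]]'
python3 - <<'E'
from h import *
for i in range(3):
    for n in('scene','wrist'):
        f=manip.grab_frame(n);i==0 and cv2.imwrite(f'pics/{n}3.png',f['img'][:,:,::-1])
    print(manip.read_state()['ee_pos'])
E
```

```text
time: 5.8
ee_pos: [0.6034, 0.0963, 0.1684]
tool_rot: [0.791, -0.612, -0.001, 0.0]
contact_force: [0.4, -0.1, -0.8]
width: 0.194
time: 6.8
ee_pos: [0.6106, 0.2542, 0.1693]
tool_rot: [0.79, -0.613, 0.0, 0.001]
contact_force: [0.6, 0.2, -0.9]
width: 0.195
[0.61061991 0.25441729 0.16951876]
[0.61047566 0.25493656 0.16959067]
[0.61030732 0.25540958 0.16956362]
```

View pics/scene3.png

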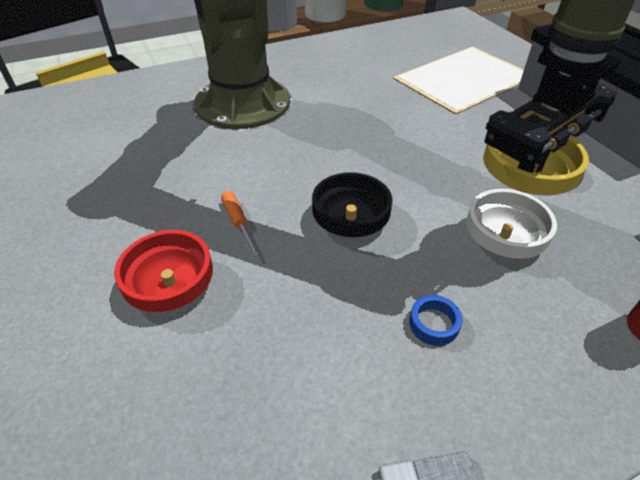

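View pics/wrist3.png

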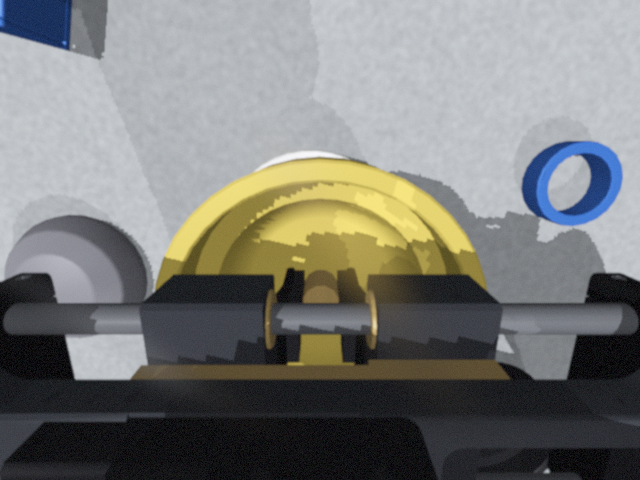

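Run:
```python
from h import *
np.set_printoptions(precision=4,suppress=True)
t={'img':cv2.imread('pics/top0.png')[:,:,::-1].copy(),'K':np.array([[434.94010744,0,317.271961],[0,434.94010744,240.081820],[0,0,1]]),'rvec':np.array([2.17814565,-2.13959552,.09999064]),'tvec':np.array([-.0345244,.53001186,.82433862])}
sc=manip.grab_frame('scene')
s0=dict(sc);s0['img']=cv2.imread('pics/scene0.png')[:,:,::-1].copy()
B={'white':((177,199),(507,230)),'yellow':((390,210),(264,314)),'black':((281,277),(351,212))}
for c,(a,b) in B.items():
    for z in(.018,.023,.027): print(c,z,brass(t,a,9,z)[2],brass(s0,b,9,z)[2])
# white rim inner+outer from wider threshold, scene & top
for n,f,g in(('top',t,(173,197)),('scene',s0,(512,225))):
    img=f['img'];h=cv2.cvtColor(img,cv2.COLOR_RGB2HSV)
    for v in(175,185,200):
        import h as H
        H.mask=lambda im,c,v=v:(((cv2.cvtColor(im,cv2.COLOR_RGB2HSV)[...,1]<40)&(cv2.cvtColor(im,cv2.COLOR_RGB2HSV)[...,2]>v))*255).astype(np.uint8)
        print(n,v,rim(f,'white',g,far=True),rim(f,'white',g,far=False))
# yellow now
s,R=toolR();f=manip.grab_frame('wrist')
def ymask(im):
    h=cv2.cvtColor(cv2.medianBlur(im,3),cv2.COLOR_RGB2HSV);return ((h[...,0]>15)&(h[...,0]<38)&(h[...,1]>70))*255
m=ymask(f['img']).astype(np.uint8);cv2.imwrite('pics/m3.png',m)
k=[]
for x in range(175,470):
    r=np.nonzero(m[130:275,x])[0]
    if len(r)>2:k.append((x,130+r[0]-.5))
p=s['ee_pos']
for z in(p[2]+.0184,):
    P=cast(f,k,z)[:,:2]
    r=least_squares(lambda v:np.linalg.norm(P-v,axis=1)-.068,p[:2],loss='soft_l1',f_scale=.001)
    r2=least_squares(lambda v:np.linalg.norm(P-v[:2],axis=1)-v[2],np.r_[p[:2],.068],loss='soft_l1',f_scale=.001)
    print('wrist yellow',p,r.x,np.abs(r.fun).mean(),r2.x,'tool',R.T[:2,:2]@(r.x-p[:2]))
# scene: rightmost and lower contour
m=ymask(sc['img']).astype(np.uint8);roi=np.zeros_like(m);roi[110:200,470:600]=255;m&=roi
cs=cv2.findContours(m,0,cv2.CHAIN_APPROX_NONE)[0];k=np.vstack([c for c in cs if cv2.contourArea(c)>100]).reshape(-1,2);k=cv2.convexHull(k).reshape(-1,2)
print(k.tolist())
a=np.linspace(0,2*np.pi,13)
print(proj(sc,np.c_[p[0]+.068*np.cos(a),p[1]+.068*np.sin(a),np.full(13,p[2]+.0184)]).round(0).tolist())
```

```text
white 0.018 [0.6116 0.2599] [0.6042 0.2674]
white 0.023 [0.6106 0.2582] [0.6076 0.2627]
white 0.027 [0.6098 0.2568] [0.6102 0.259 ]
yellow 0.018 [ 0.5957 -0.166 ] [ 0.591  -0.1626]
yellow 0.023 [ 0.5948 -0.1653] [ 0.5945 -0.1634]
yellow 0.027 [ 0.594  -0.1647] [ 0.5973 -0.164 ]
black 0.018 [0.4587 0.0451] [0.452  0.0499]
black 0.023 [0.4586 0.0446] [0.4567 0.0471]
black 0.027 [0.4585 0.0442] [0.4605 0.0449]
top 175 (array([0.6075, 0.2581]), np.float64(0.0006176804973892542)) (array([0.609 , 0.2595]), np.float64(0.0015974390964435413))
top 185 (array([0.607 , 0.2573]), np.float64(0.0010088560426499144)) (array([0.6079, 0.2604]), np.float64(0.0024394366111320526))Traceback (most recent call last):
  File "<stdin>", line 15, in <module>
  File "h.py", line 19, in rim
    k=cv2.convexHull(max(cs,key=cv2.contourArea)).reshape(-1,2)
                     ~~~^^^^^^^^^^^^^^^^^^^^^^^^
ValueError: max() iterable argument is empty
```

```bash
cat > hold.py <<'E'
from h import *
np.set_printoptions(precision=4,suppress=True)
def held(m,x0=175,x1=470):
    s,R=toolR();f=manip.grab_frame('wrist');mm=m(f['img']);cv2.imwrite('pics/m3.png',mm)
    k=[]
    for x in range(x0,x1):
        r=np.nonzero(mm[130:275,x])[0]
        if len(r)>2:k.append((x,130+r[0]-.5))
    p=s['ee_pos'];P=cast(f,k,p[2]+.0184)[:,:2]
    r=least_squares(lambda v:np.linalg.norm(P-v,axis=1)-.068,p[:2],loss='soft_l1',f_scale=.001)
    r2=least_squares(lambda v:np.linalg.norm(P-v[:2],axis=1)-v[2],np.r_[p[:2],.068],loss='soft_l1',f_scale=.001)
    print('held',p,r.x,np.abs(r.fun).mean(),r2.x,'tool offs',R.T[:2,:2]@(r.x-p[:2]))
    return s,R,p,r.x
def ymask(im):
    h=cv2.cvtColor(cv2.medianBlur(im,3),cv2.COLOR_RGB2HSV);m=(((h[...,0]>15)&(h[...,0]<38)&(h[...,1]>70))*255).astype(np.uint8)
    n,l,st,_=cv2.connectedComponentsWithStats(m);return ((l==1+st[1:,4].argmax())*255).astype(np.uint8)
E
python3 - <<'E'
from hold import *
s,R,p,c=held(ymask)
sc=manip.grab_frame('scene')
m=ymask(sc['img']);k=cv2.convexHull(max(cv2.findContours(m,0,1)[0],key=cv2.contourArea)).reshape(-1,2);print(k[:,0].min(),k[:,0].max(),k[:,1].max())
a=np.linspace(0,2*np.pi,73)
for z in(.0184,-.0116):
  q=proj(sc,np.c_[p[0]+.068*np.cos(a),p[1]+.068*np.sin(a),np.full(73,p[2]+z)]);print('pred by tcp',q.min(0),q.max(0))
E
```

```text
held [0.6102 0.2556 0.1696] [0.6103 0.2547] 0.0003245125683469527 [0.6127 0.2553 0.0657] tool offs [0.0009 0.0002]
484 589 193
pred by tcp [488.719  120.4463] [590.1818 177.3521]
pred by tcp [483.5203 137.2753] [581.4975 194.78  ]
```

View pics/m3.png

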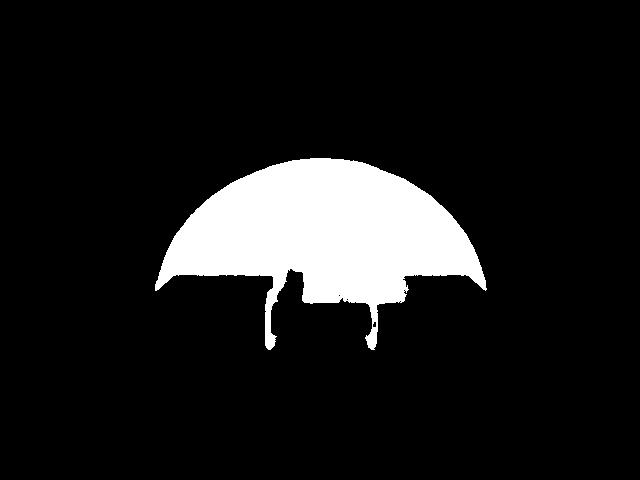

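```bash
python3 -m pendant '[[[-0.12,0.03,0.5,0,1],[0,0,0.8,0,1],[0,0,0.8,0,1],[0,0,0.5,0,1],[0,0,0.3,0,1],[0,0,0.2,0,1],[0,0,0.1,0,1],[0,0,0.1,0,1],[0,0,0,0,1]]]'
python3 - <<'E'
from h import *
f=manip.grab_frame('scene');cv2.imwrite('pics/s4.png',cv2.resize(f['img'][80:300,400:,::-1],None,fx=3,fy=2.7))
E
```

```text
time: 8.15
ee_pos: [0.6086, 0.2593, 0.0708]
tool_rot: [0.791, -0.612, 0.0, -0.0]
contact_force: [-0.1, 0.2, -1.6]
width: 0.195
```

View pics/s4.png

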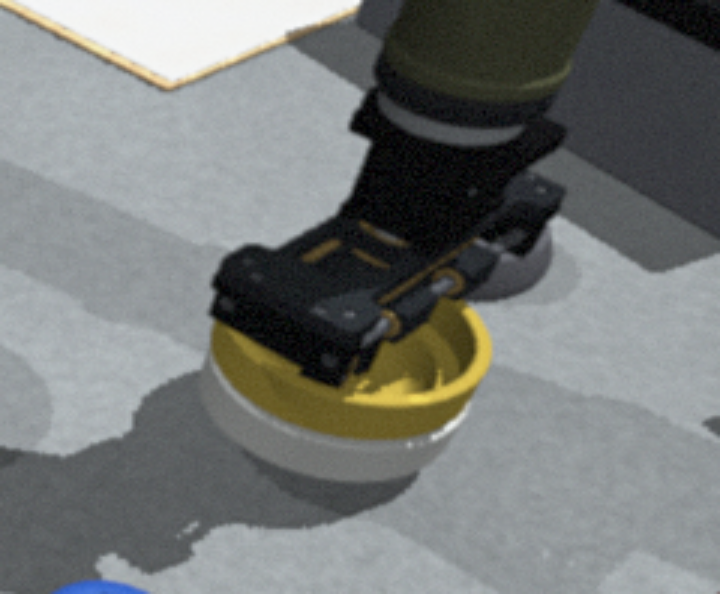

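The yellow dome is inside the white mouth and centred, with about 7 mm still to go. I'll ease it down.

```bash
python3 -m pendant '[[[0,0,0.06,0,1],[0,0,0.06,0,1],[0,0,0.05,0,1],[0,0,0.04,0,1],[0,0,0.03,0,1],[0,0,0,0,1]]]'
```

```text
time: 8.8
ee_pos: [0.6085, 0.2592, 0.0655]
tool_rot: [0.791, -0.612, 0.0, 0.0]
contact_force: [-3.1, -3.5, 9.4]
width: 0.196
```

```bash
python3 -m pendant '[[[0,0,-0.03,0,1],[0,0,0,0,0.6],[0,0,0,0,0.6],[0,0,0,0,0.6],[0,0,0,0,0.6],[0,0,-0.3,0,0.6],[0,0,-0.6,0,0.6],[0,0,-1,0,0.6],[0,0,-1,0,0.6],[0,0,-1,0,0.6],[0,0,-0.6,0,0.6]]]'
python3 - <<'E'
from h import *
f=manip.grab_frame('scene');cv2.imwrite('pics/s5.png',cv2.resize(f['img'][80:300,400:,::-1],None,fx=3,fy=2.7))
f=manip.grab_frame('wrist');cv2.imwrite('pics/w5.png',f['img'][:,:,::-1])
E
```

```text
time: 9.9
ee_pos: [0.6094, 0.2603, 0.2042]
tool_rot: [0.791, -0.612, 0.001, -0.002]
contact_force: [0.5, -0.6, 0.1]
width: 0.4
```

View pics/s5.png

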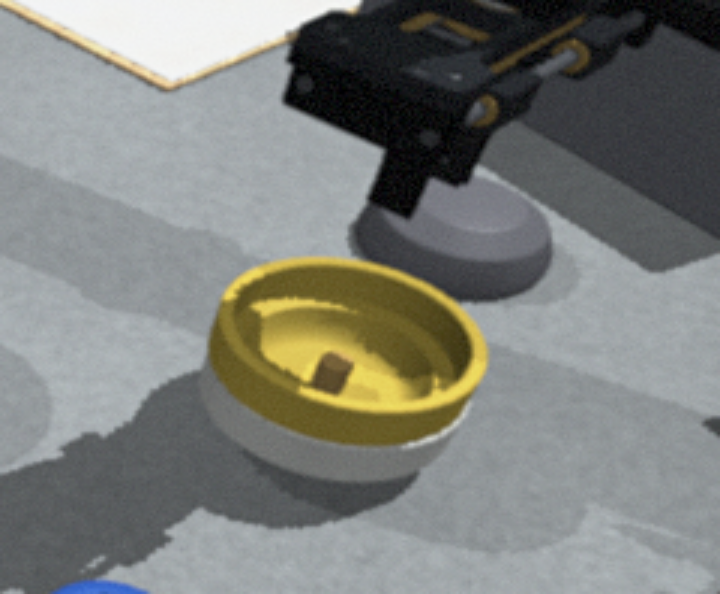

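View pics/w5.png

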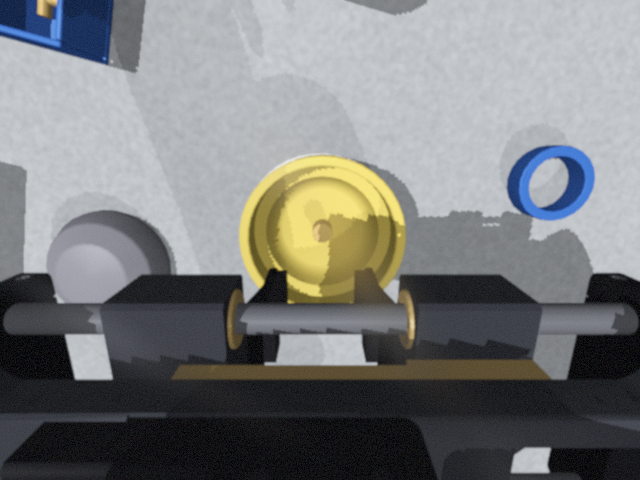

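Yellow is seated on white: level, with its collar on the rim and the spigot central. Next is black.

Run:
```python
from h import *
manip.grab_frame('top')
s,R=toolR();print(s['ee_pos'],R.T@(np.r_[np.array([.459,.044])-s['ee_pos'][:2],0])/.03)
```

```text
[0.6092935  0.26000262 0.20213641] [ 5.71086153  6.65763925 -0.03297662]
```

```bash
python3 -m pendant '[[[0.63,0.74,0,0,0.6],[0.63,0.74,0,0,0.6],[0.63,0.74,0,0,0.6],[0.63,0.74,0,0,0.6],[0.63,0.74,0,0,0.6],[0.63,0.74,0,0,0.6],[0.63,0.74,0,0,0.6],[0.63,0.74,0,0,0.6],[0.63,0.74,0,0,0.6],[0,0,0,0,0.6],[0,0,0,0,0.6]]]'
python3 - <<'E'
from h import *
np.set_printoptions(precision=4,suppress=True)
s,R=toolR();print(s['ee_pos'],s['joints'])
f=manip.grab_frame('wrist');cv2.imwrite('pics/w6.png',f['img'][:,:,::-1]);print(proj(f,[[.459,.044,.027]]))
f=manip.grab_frame('top');cv2.imwrite('pics/t6.png',f['img'][:,:,::-1])
E
```

```text
time: 11.15
ee_pos: [0.4572, 0.044, 0.1988]
tool_rot: [0.79, -0.613, -0.0, 0.0]
contact_force: [-0.3, -0.3, 0.2]
width: 0.396
[0.4572 0.044  0.1988] [ 0.4372 -0.0377 -0.573   1.9501 -0.0216  1.2238 -1.4466]
[[320.0295 220.7782]]
```

View pics/w6.png

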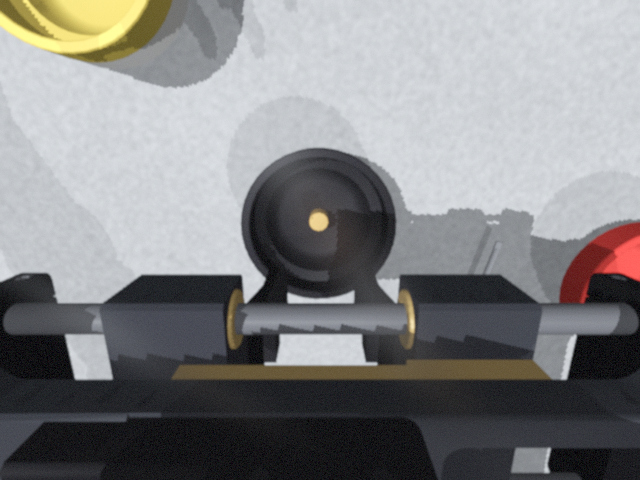

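View pics/t6.png

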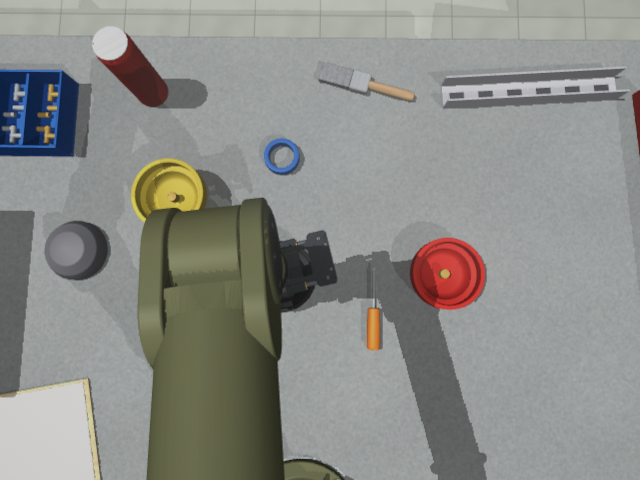

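The black spigot is at (319,221) in the wrist view, within a pixel of the prediction. Going down to grasp it.

```bash
python3 -m pendant '[[[0,-0.04,0.8,0,0.6],[0,0,1,0,0.6],[0,0,1,0,0.6],[0,0,1,0,0.6],[0,0,0.7,0,0.6],[0,0,0.5,0,0.6],[0,0,0.3,0,0.6],[0,0,0.18,0,0.6],[0,0,0,0,0.6]]]'
```

```text
time: 12.15
ee_pos: [0.4588, 0.0453, 0.0345]
tool_rot: [0.791, -0.612, -0.0, 0.0]
contact_force: [0.1, 0.0, -0.0]
width: 0.403
```

```bash
python3 -m pendant '[[[0,0,0,0,1],[0,0,0,0,1],[0,0,0,0,1],[0,0,0,0,1],[0,0,0,0,1],[0,0,-0.3,0,1],[0,0,-0.6,0,1],[0,0,-1,0,1],[0,0,-1,0,1],[0,0,-1,0,1],[0,0,-0.8,0,1],[0,0,0,0,1]]]' 35
python3 - <<'E'
from hold import *
s,R=toolR()
t=manip.grab_frame('top');sc=manip.grab_frame('scene');w=manip.grab_frame('wrist')
for n,f in(('t7',t),('s7',sc),('w7',w)): cv2.imwrite(f'pics/{n}.png',f['img'][:,:,::-1])
for n,f,g in(('top',t,(168,190)),('scene',sc,(512,200))):
    import h
    h.mask=lambda im,c:ymask(im)
    for z in (.082,):print(n,h.rim(f,'yellow',g,z=z))
E
```

```text
time: 13.35
ee_pos: [0.4608, 0.0447, 0.1792]
tool_rot: [0.791, -0.612, 0.003, -0.002]
contact_force: [1.1, 0.6, -1.6]
width: 0.193Traceback (most recent call last):
  File "<stdin>", line 8, in <module>
  File "h.py", line 19, in rim
    k=cv2.convexHull(max(cs,key=cv2.contourArea)).reshape(-1,2)
                     ~~~^^^^^^^^^^^^^^^^^^^^^^^^
ValueError: max() iterable argument is empty
```

View pics/s7.png

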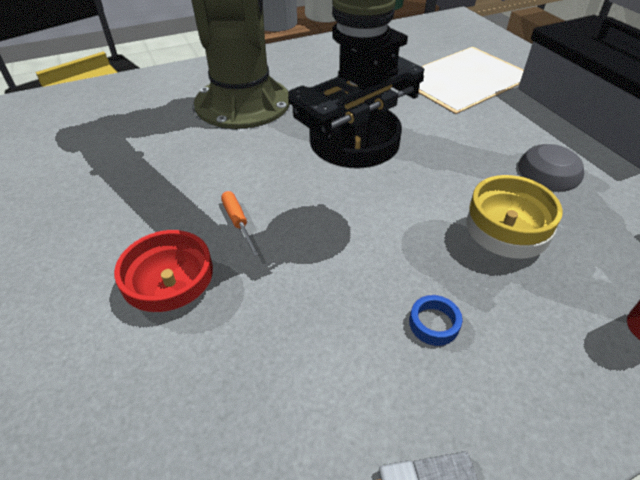

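View pics/w7.png

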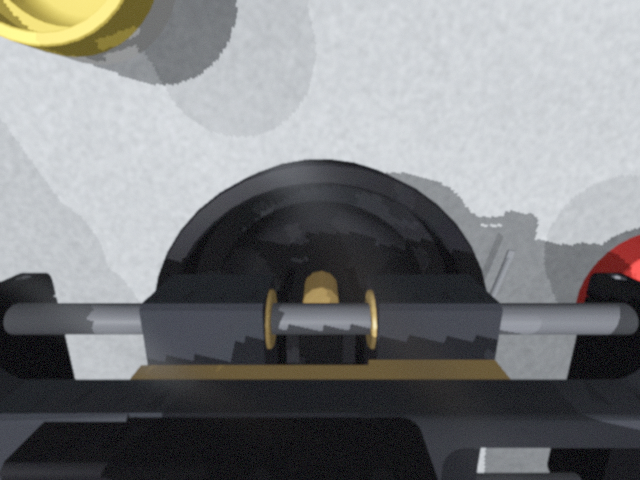

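View pics/t7.png

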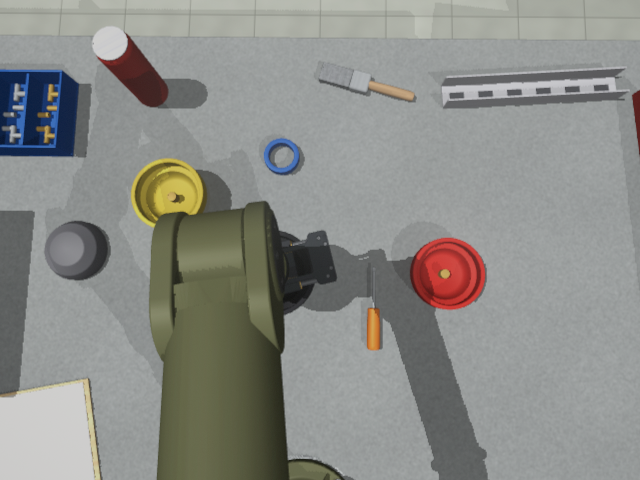

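Run:
```python
from hold import *
import h
def ym(im,c=None):
    q=cv2.cvtColor(cv2.medianBlur(im,3),cv2.COLOR_RGB2HSV);return (((q[...,0]>15)&(q[...,0]<38)&(q[...,1]>70))*255).astype(np.uint8)
h.mask=ym
for n,g in(('top',(168,190)),('scene',(514,210))):
    f=manip.grab_frame(n)
    for far in(True,False):
        try:print(n,far,h.rim(f,'yellow',g,z=.082,far=far))
        except Exception as e:print(e)
def bm(im):
    g=cv2.cvtColor(im,cv2.COLOR_RGB2GRAY);return ((g<95)*255).astype(np.uint8)
s,R,p,c=held(bm,180,465)
for T in([.6085,.2585],):print('units',R.T@(np.r_[np.array(T)-c,0])/.03,R.T@(np.r_[np.array(T)-p[:2],0])/.03)
```

```text
top True (array([0.6079, 0.2569]), np.float64(0.00016016337880037714))
top False (array([0.6033, 0.2513]), np.float64(0.013831302344408205))
scene True (array([0.6077, 0.2597]), np.float64(0.0006620116768326634))
scene False (array([0.6198, 0.2427]), np.float64(0.008173105277274844))
held [0.4576 0.0445 0.1742] [0.4567 0.0433] 0.0004835232912547113 [0.4606 0.0443 0.0643] tool offs [0.001  0.0012]
units [-5.6724 -6.6996 -0.0163] [-5.6406 -6.66   -0.0162]
```

```bash
python3 -m pendant '[[[-0.3,-0.35,0,0,1],[-0.55,-0.65,0,0,1],[-0.7,-0.83,0,0,1],[-0.7,-0.83,0,0,1],[-0.7,-0.83,0,0,1],[-0.7,-0.83,0,0,1],[-0.7,-0.83,0,0,1],[-0.6,-0.71,0,0,1],[-0.4,-0.47,0,0,1],[-0.3,-0.35,0,0,1],[0,0,0,0,1],[0,0,0,0,1]]]'
python3 - <<'E'
from hold import *
manip.grab_frame('top')
def bm(im):
    g=cv2.cvtColor(im,cv2.COLOR_RGB2GRAY);return ((g<95)*255).astype(np.uint8)
s,R,p,c=held(bm,180,465)
T=np.array([.608,.2585]);print('units',R.T@(np.r_[T-c,0])/.03,R.T@(np.r_[T-p[:2],0])/.03)
f=manip.grab_frame('wrist');cv2.imwrite('pics/w8.png',f['img'][:,:,::-1])
E
```

```text
time: 14.85
ee_pos: [0.6096, 0.2587, 0.1744]
tool_rot: [0.791, -0.612, -0.001, 0.001]
contact_force: [-0.2, -0.3, -1.9]
width: 0.195
held [0.6097 0.2582 0.1747] [0.6088 0.2569] 0.00048622088010251435 [0.6128 0.2579 0.0643] tool offs [0.001  0.0012]
units [-0.0572  0.0124 -0.    ] [-0.0246  0.0513  0.0001]
```

View pics/w8.png

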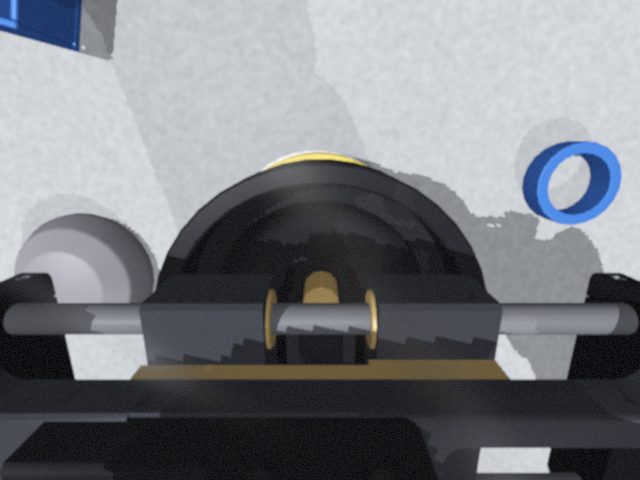

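```bash
python3 -m pendant '[[[-0.04,0.03,0.4,0,1],[0,0,0.6,0,1],[0,0,0.5,0,1],[0,0,0.4,0,1],[0,0,0.3,0,1],[0,0,0.15,0,1],[0,0,0.05,0,1],[0,0,0,0,1]]]'
python3 - <<'E'
from h import *
f=manip.grab_frame('scene');cv2.imwrite('pics/s9.png',cv2.resize(f['img'][80:300,400:,::-1],None,fx=3,fy=2.7))
E
```

```text
time: 15.8
ee_pos: [0.6093, 0.2602, 0.104]
tool_rot: [0.791, -0.612, 0.0, -0.0]
contact_force: [0.1, -0.0, -1.9]
width: 0.193
```

View pics/s9.png

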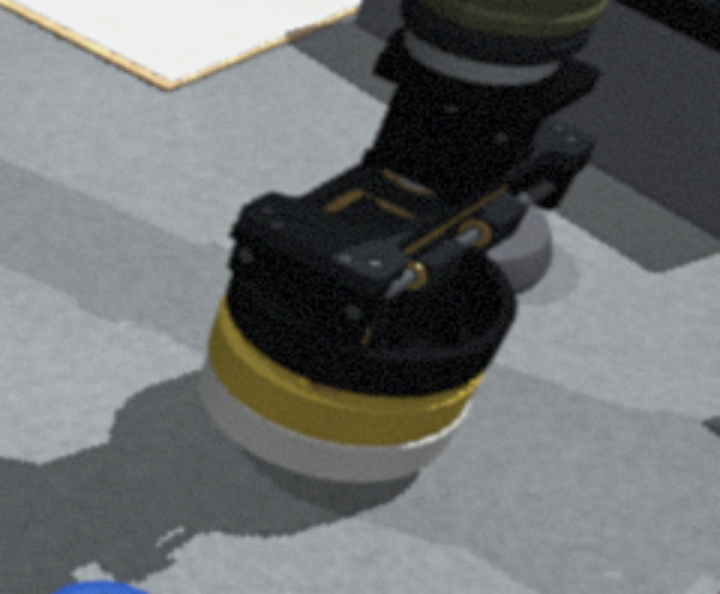

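```bash
python3 -m pendant '[[[0.04,0.04,0.08,0,1],[0,0,0.07,0,1],[0,0,0.05,0,1],[0,0,0.04,0,1],[0,0,0.03,0,1],[0,0,0,0,1]]]'
```

```text
time: 16.45
ee_pos: [0.6082, 0.2586, 0.0957]
tool_rot: [0.791, -0.612, 0.0, 0.0]
contact_force: [0.1, -0.8, -2.2]
width: 0.197
```

```bash
python3 -m pendant '[[[0,0,0.03,0,1],[0,0,0.03,0,1],[0,0,0,0,1]]]'
```

```text
time: 16.75
ee_pos: [0.6083, 0.2587, 0.0956]
tool_rot: [0.791, -0.612, 0.0, 0.0]
contact_force: [-3.1, -1.7, 6.8]
width: 0.194
```

Contact is made (6.8 N) at the expected height. Releasing.

```bash
python3 -m pendant '[[[0,0,-0.02,0,1],[0,0,0,0,0.6],[0,0,0,0,0.6],[0,0,0,0,0.6],[0,0,0,0,0.6],[0,0,-0.3,0,0.6],[0,0,-0.6,0,0.6],[0,0,-1,0,0.6],[0,0,-1,0,0.6],[0,0,-1,0,0.6],[0,0,-0.6,0,0.6]]]'
python3 -m pendant '[[[0.6,0.75,0,0,0.6],[0.6,0.75,0,0,0.6],[0.6,0.75,0,0,0.6],[0.6,0.75,0,0,0.6],[0.6,0.75,0,0,0.6],[0.6,0.75,0,0,0.6],[0.6,0.75,0,0,0.6],[0.6,0.75,0,0,0.6],[0,0,0,0,0.6]]]'
python3 - <<'E'
from h import *
f=manip.grab_frame('scene');cv2.imwrite('pics/s10.png',cv2.resize(f['img'][80:300,400:,::-1],None,fx=3,fy=2.7));
cv2.imwrite('pics/s10f.png',f['img'][:,:,::-1])
t=manip.grab_frame('top');cv2.imwrite('pics/t10.png',t['img'][:,:,::-1])
a=np.linspace(0,2*np.pi,361)
for c in((.608,.2585),):
  for z in(.052,.082,.112,.022):
    q=proj(f,np.c_[c[0]+.068*np.cos(a),c[1]+.068*np.sin(a),0*a+z]);print(z,q.min(0),q.max(0))
for n,g,ff in(('scene',(516,195),f),('top',(168,188),t)):print(n,rim(ff,'red',(165,270) if n=='scene' else (448,273)))
E
```

```text
time: 17.85
ee_pos: [0.6092, 0.2596, 0.2345]
tool_rot: [0.791, -0.612, 0.001, -0.002]
contact_force: [0.3, 0.1, 0.2]
width: 0.401
time: 18.75
ee_pos: [0.4691, 0.071, 0.2311]
tool_rot: [0.79, -0.614, 0.002, 0.001]
contact_force: [-0.0, 0.3, 0.8]
width: 0.399
0.052 [468.02502609 188.30879148] [555.18239811 246.3217059 ]
0.082 [472.24723832 174.5492943 ] [562.14349443 232.47003224]
0.112 [476.71867854 160.01640445] [569.53252656 217.72902228]
0.022 [464.02830945 201.35503199] [548.61748345 259.3621681 ]
scene (array([ 0.47170067, -0.2717137 ]), np.float64(0.0006036937242688225))
top (array([ 0.46944412, -0.27218257]), np.float64(0.0006540254015994147))
```

View pics/s10.png

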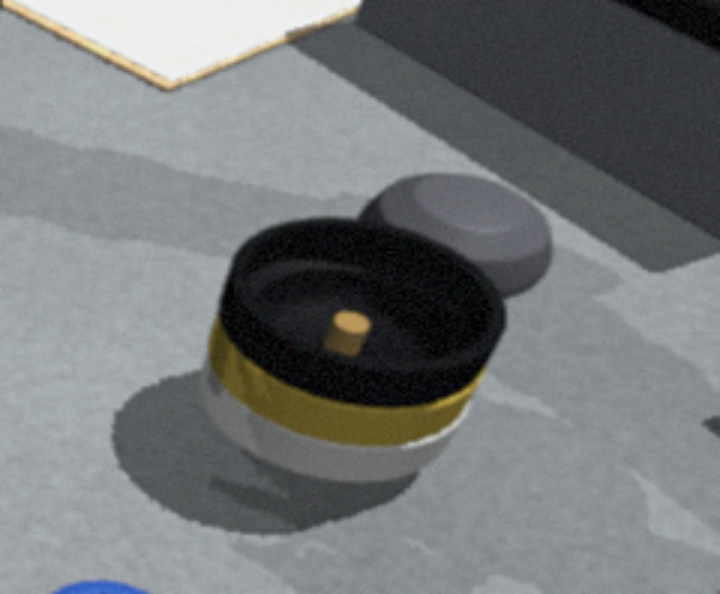

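View pics/t10.png

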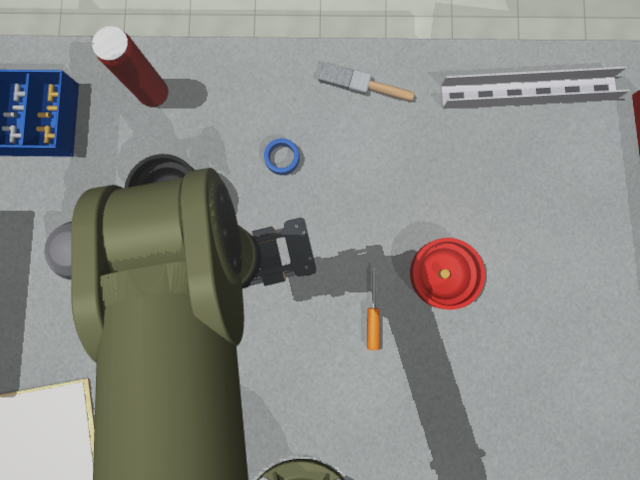

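The black rim spans about 477–569 px with its top at 160 in the scene view. For a level rim at z = 0.112 I predicted 477–569.5 and 160, so it is fully seated. The red cup hasn't moved, so I'm handing in.

```bash
python3 -c "
from plant import manip
print(manip.job_done())"
```

```text
the job is handed in; nothing more can be done
None
```

I nested the yellow cup into the white one, then the black into the yellow, gripping each by its spigot. I then backed the arm off and handed the job in, with the clock last at 18.75 s plus two pictures.

- **Stack:** in the last scene picture it stands upright on the bench. The black rim matches, to about a pixel, a level rim 112 mm up, which is the fully seated height.
- **Centring:** before black went on, the seated yellow cup measured at about (0.608, 0.258). The two cameras differed by about 3 mm there, within their roughly 2 mm calibration and the 7 mm of play.
- **Forces:** the wrist-force readings after each move were never more than about 10 N. Seating read 9.4 N for yellow and 6.8 N for black.
- **Red cup:** it measures the same as at the start, to within 0.4 mm.
- **Not checked:** in the last top picture the arm hid most of the stack, so the final seating check rests on the scene view alone.

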